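# Set a pressed block under the seed dispenser and hold its gate half open

### The arm

A 6-joint arm with a two-finger parallel gripper is mounted at the origin on a cart in front of the work surface, level with it; the furniture and walls round the work are solid. World frame = base frame: x ahead of the robot, y to its left, z up, the work surface at z = 0. Lengths are in m, angles in rad, forces in N, time in s.
With the tool pointing down it reaches from about 0.35 to 0.975 m from the base axis. Payload 4.9 kg.
Tool frame: the origin (TCP) lies on the mounting face of the last link; the fingertips stand 173 mm ahead of it and the grasp point (between the pads) lies ctrl.pinch_z ahead of it (ctrl.pinch_z is the distance from the TCP to the grasp point, in m); z points along the fingers, y is the line along which they close (so a half turn about z gives the same grasp; the last joint's range is limited). The gripper opens to 85 mm and grips with 20 to 120 N. Pads are 22 mm wide; open, the fingers measure 114 mm over their backs; the gripper's body (76 mm by 85 mm) begins 54 mm behind the grasp point. The pads swing forward as they close: fully open they stand 13 mm farther back than shut.
Start: joints at [-1.467, 0.053, 1.613, -0, 1.476, -0.119], TCP at [0.138, -0.61, 0.405] pointing down, gripper open.
Joint ranges: [-3.01, 3.01], [-1.01, 2.22], [0.06, 2.58], [-1.02, 4.17], [0.09, 2.62], [-3.14, 3.14]. Speed limits (rad/s): [2.57, 2.57, 3.14, 3.14, 3.14, 3.14].

### API

Orientations are given as a rotation vector (axis times angle).
In Python, from station import telemetry, eyes, ctrl gives the robot as it stands.
- The arm moves only by the tool apply_moves, never from a script. Its argument "plan" is a list of rows, each a list of 5 numbers: the finger opening in m, from 0 to 0.0854, then the shift along the tool's x, y, z in m, then the turn about the tool's z in rad. In form: [[jaw, x, y, z, roll], ...]. A call has 1 to 12 rows; each row is the pose to reach, as a shift and turn from the pose commanded when the call began, along the tool's axes at that moment; what a row does not reach only later rows make up. A row lasts 1/12 s, in which the tool goes at most 41.7 mm and 7.16 degrees, less where a joint would pass 70% of its speed; a pose out of reach is approached as far as the arm can. A call with a gripper value outside its range is refused whole. The fingers move at their own pace and stop on an object; "newtons" is the grip in N (left out, the last holds). Time passes only in rows, so rows that repeat a pose let the fingers close. It gives the time, the measured TCP pose, the force, the opening and the grip force at its end, in the units of the state.
- telemetry.get_obs(): the state, without advancing time (a new reading comes with each control period).
- eyes.get_image(name): name is "side" or "top" or "wrist"; returns a dict with "img" (384x512x3 uint8, blue, green, red), "range_z" (384x512 float32, m along the optical axis (not along the pixel's ray), 0 where there is no reading), "K" (3x3 intrinsics, pixels), "pose" (4x4, takes a point from camera to world coordinates); the wrist camera has in their place "hand_eye" (4x4, takes a point from camera to tool coordinates, whose origin is the TCP and whose axes are the flange's). Camera axes: x right, y down, z forward; pixel columns grow to the right and rows downward; lengths in m; the calibration is good to about 2 mm. A picture is of the moment at which its call begins: read the wrist's pose just before it.
- ctrl.finish_job(): hands the job in; it is judged then, once.
Trained networks look in a picture, given as the dict that the camera call returned (one of the last four; its "shot" number tells which), for a name from the list of things; names that differ only in an ending like _2 or _b are one class to them, and where a whole thing is asked for, a point or a joint stands for the part that bears it (a point fixed in the world has none). Each returns a list of dicts, best first, with "confidence" (0 to 1); they miss things now and then, are a little off and sometimes report something else, mostly with a low value. They report only what shows in the picture. A call takes as long as a camera call. They do not tell look-alikes from the thing itself.
- eyes.search_frame(thing, picture): "box" ([left, top, right, bottom] in pixels, round what is visible of it).
- eyes.outline_of(thing, picture): "region" (384x512 bool, what is visible of it) and "box" ([left, top, right, bottom] in pixels, round what is visible of it).
- eyes.tip_of(thing, picture): "point" ([column, row] in pixels: a listed point, or the origin of a listed thing).
The state is a dict: "t": time; "q": joint angles; "dq": joint speeds; "effort": joint torques, N m; "tool_pos": TCP position; "tool_rot": TCP orientation; "contact_force": force on the tool from outside, world axes, zero at the start; "wrist_torque": the same for the moment, N m; "opening": finger opening in m; "grip_force": force on a finger pad.
Only numpy, scipy, OpenCV 4.12 (cv2) and the standard library are available. Lean on these libraries where they do the work, as an engineer would, in place of code of your own. Each camera call takes 0.05 s, during which the arm holds its last target. There are 200 camera calls.

### The job

Lift the pressed brown growing block out of the open metal mould and seat it, dimple up, fully down in the black nest under the seed dispenser's chute; set it in rather than dropping it, and let go of it. Only then pull the dispenser's spring-return gate out by its red knob to the yellow half-open mark, never past three quarters open, and finish while still holding it there against the spring, with the block still seated in the nest. Leave the carton, the dark bottle and the lidded cup where they stand.

Things in the scene. Friction and masses are not known exactly. Their poses are not given: they have to be found in the camera images.
- block: the pressed growing block, dark brown coir, 46 mm square and 46 mm tall, 60 g, with a small dimple in the middle of its top; rigid. Origin at the centre of its underside, z up through the dimple, x and y square to its side faces (it is the same on all four sides). Its upper 24 mm are straight and stand proud of the mould; its lower 22 mm taper to 43 mm at the underside
- mould: open aluminium mould, fixed; two 110 mm square halves, 32 mm thick, lie flat one behind the other, handles at front and back. Origin on the bench under the near half's centre, whose 48 mm square, 22 mm deep cavity (floor 10 mm above the bench) holds the block. Top face 32 mm up; on it hinge leaves 40 mm behind the centre, 5 mm dowel pins near the front corners. x points to the empty half
- dispenser: blue and steel seed dispenser, fixed, 140 mm wide, 248 mm high (green lid). Origin on the bench under its base; x points from front (nest) to back, y the way the gate opens. Hopper 100 mm across, on an axis at x = 35 mm. A 32 mm wide chute ends 10 mm behind the seated block, 5 to 20 mm above its top: lower the block from straight above, gripped on the faces that look along y
- nest (a point): centre of the floor of the nest, a black square frame on the dispenser's base 90 mm in front of its origin; floor 16 mm above the bench, inner width 48 mm, walls 10 mm high with sloped lead-in, sides along the dispenser's x and y. The block is seated when its underside lies on this point
- gate_travel (a joint): travel of the sprung gate in m: 0 shut, 0.050 open, 0.025 half; opens along the dispenser's +y. The spring pulls it shut with 4.4 N when shut, 9.9 N at half, 15.4 N when open, so it shuts when let go. A thin red pointer below the knob runs on a white scale: black ticks at shut, one quarter, three quarters and open, a wide yellow mark at half
- gate: the sprung slide gate with its handle: a flat steel blade between two rails, carrying a red upright knob, 26 mm in diameter and 36 mm tall (176 to 212 mm above the bench), on a 12 mm steel stem that rises 26 mm from a flat foot. Origin at bench height under the knob's axis, axes as the dispenser's
- gate_knob (a point): point on the axis of the red knob, in the middle of its height, 194 mm above the bench; with the gate shut it lies 35 mm behind and 120 mm to the +y side of the dispenser's origin. The space round the knob is free; below it lie two guide rails (top 148 mm above the bench)
- label_box: bystander: small white and green carton, 61x88x46 mm, on the bench to the right of the mould; origin at the centre of its underside
- dark_bottle: bystander: dark bottle with black cap, 52 mm in diameter, 136 mm tall, on the bench to the left of the dispenser; origin at the centre of its underside
- sample_cup: bystander: white lidded cup, 54 mm in diameter, 28 mm tall, on the bench to the left of the nest; origin at the centre of its underside
Not all that is in view belongs to the job. Leave any green look-alike of the block alone.

How it is judged:
On the way, in this order (a step that is already met when the one before it is completed fails the run):
1. the block is lifted clear of the mould in the gripper (z of block in the frame of mould above 0.038 m and contact force between the fingers and block above 0.3 N), for 0.1 s.
2. the block is seated upright in the nest and let go, the gate still shut (distance between block and nest below 0.006 m and angle between block's own z axis and vertical below 0.08 rad and contact force between the fingers and block below 0.1 N and value of joint gate_travel below 0.004 m), for 0.2 s.
At the end, for the whole second after the job is handed in: Fingers hold the gate still at 25 mm, within 5 mm, pressing its handle with 3 N or more; the block stands untouched on the nest floor (underside within 6 mm of the nest point, tilt under 0.08 rad); bystanders within 30 mm of where they stood (value of joint gate_travel between 0.02 and 0.03 m and velocity of joint gate_travel between -0.01 and 0.01 m/s and contact force between the fingers and gate above 3 N and distance between block and nest below 0.006 m and angle between block's own z axis and vertical below 0.08 rad and linear speed of block below 0.02 m/s and contact force between each of the arm, the fingers and block below 0.1 N and distance of each of label_box, dark_bottle, sample_cup from where it was at the start of the episode below 0.03 m); the arm keeps its last pose, push and grip.
It fails at once if the gate is opened more than 10 mm while the block is not seated in the nest (value of joint gate_travel above 0.01 m and distance between block and nest above 0.008 m).
It fails at once if the gate is pulled past three quarters of its travel (40 mm) (value of joint gate_travel above 0.04 m).
It fails at once if the block is dropped (falls free faster than 0.5 m/s) (linear speed of block above 0.5 m/s and contact force between the fingers and block below 0.02 N).
It fails at once if a bystander is pushed more than 30 mm or knocked over (distance of any of label_box, dark_bottle, sample_cup from where it was at the start of the episode above 0.03 m or angle between dark_bottle's own z axis and vertical above 0.5 rad).
It also fails if it takes over 56 s, if anything falls off the work surface, if the arm or the gripper's body presses on something with over 40 N, if the wrist force passes 120 N, or if a joint passes its speed limit or range.

## Working session

There is one attempt and no reset: what is moved stays moved. The work goes in short steps, Python scripts to look and compute and a tool call to move; the robot and the scene stay as the last step left them, time stands still between calls to the robot, and variables do not carry over. Pictures are saved under pics/ and viewed, at most 10 in all, crops included, and the job is handed in when it is done.

Besides the shell and the picture viewer there is one more tool, called after "Request:" by a JSON object that holds its "api" and its "payload", one argument or row to a line. apply_moves: Moves the arm, as the interface text tells. Its arguments: {"type":"object","properties":{"plan":{"type":"array","items":{"type":"array","items":{"type":"number"}}},"newtons":{"type":"number"}},"required":["plan"]}

```bash
mkdir -p pics; ls
cat > h.py <<'E'
import numpy as np, cv2
from station import telemetry, eyes, ctrl
from scipy.spatial.transform import Rotation as R
def T():
    o=telemetry.get_obs(); M=np.eye(4); M[:3,:3]=R.from_rotvec(o['tool_rot']).as_matrix(); M[:3,3]=o['tool_pos']; return M
def shot(n):
    t=T(); p=eyes.get_image(n)
    p['cw']=p['pose'] if n!='wrist' else t@p['hand_eye']
    return p
def cloud(p):
    z=p['range_z']; v,u=np.mgrid[:z.shape[0],:z.shape[1]]; K=p['K']
    c=np.stack([(u-K[0,2])/K[0,0]*z,(v-K[1,2])/K[1,1]*z,z],-1)
    return c@p['cw'][:3,:3].T+p['cw'][:3,3]
def ray(p,uv,h):
    K=p['K'];d=p['cw'][:3,:3]@np.array([(uv[0]-K[0,2])/K[0,0],(uv[1]-K[1,2])/K[1,1],1]);o=p['cw'][:3,3]
    return o+d*(h-o[2])/d[2]
E
python3 - <<'E'
from h import *
print(telemetry.get_obs(), ctrl.pinch_z)
ims=[]
for n in ['top','side']:
    p=shot(n); C=cloud(p); im=p['img'].copy()
    for t in ['block','mould','dispenser','nest','gate_knob','gate','label_box','dark_bottle','sample_cup']:
        try:
            r=eyes.tip_of(t,p)[:2]
            for k in r:
                u=np.array(k['point']);i=np.clip(np.round(u).astype(int),0,[511,383]); print(n,t,u.round(1),round(k['confidence'],2),C[i[1],i[0]].round(3))
        except Exception as e: print(t,e)
    cv2.imwrite(f'pics/{n}0.png',im)
    print(p['cw'].round(3).tolist())
E
```

```text
pics
{'t': 0.0, 'q': array([-1.46700779e+00,  5.33677446e-02,  1.61431550e+00,  1.24387935e-05,
        1.47599843e+00, -1.19005685e-01]), 'dq': array([ 0.00141612,  0.00097892, -0.00110184,  0.00010901, -0.0006709 ,
       -0.00043551]), 'effort': array([ 2.04473254e-03, -3.93682158e+01, -3.70178175e+01,  4.45964332e-06,
        7.26555591e-03,  8.80534472e-07]), 'tool_pos': array([ 0.13806711, -0.60928022,  0.40344305]), 'tool_rot': array([-3.12004458e+00, -3.49006925e-01, -4.43858051e-05]), 'contact_force': array([ 0.5232073 , -0.38229488,  0.44556958]), 'wrist_torque': array([-0.04001601, -0.03841232, -0.01533256]), 'grip_force': 0.0, 'opening': 0.08537931911775933} 0.1547
top block [340.  224.2] 0.7 [ 0.456 -0.296  0.057]
top block [279.2 241.6] 0.46 [ 0.39  -0.106  0.044]
top mould [340.5 221.8] 0.67 [ 0.463 -0.297  0.053]
top dispenser [231.7 190.7] 0.57 [0.554 0.057 0.015]
top nest [227.8 218.5] 0.74 [0.462 0.063 0.02 ]
top nest [171.8 237.9] 0.59 [0.386 0.237 0.03 ]
top gate_knob [187.7 159.1] 0.56 [0.598 0.176 0.212]
top gate [201.5 171.1] 0.63 [0.581 0.142 0.149]
top label
[... 285 characters left out ...]
[231.1 228.6] 0.73 [ 0.411 -0.143  0.031]
side block [247.5 271.7] 0.48 [ 0.467 -0.32   0.056]
side mould [246.4 272.3] 0.89 [ 0.46  -0.32   0.055]
side mould [266.9 189.3] 0.41 [0.561 0.034 0.015]
side dispenser [264.5 188.1] 0.82 [0.549 0.04  0.013]
side nest [243.2 181.1] 0.96 [0.465 0.073 0.021]
side gate_knob [279.4 131.9] 0.52 [0.608 0.164 0.217]
side label_box [256.5 323.5] 0.62 [ 0.485 -0.494  0.053]
side dark_bottle [249.5 125.8] 0.78 [0.509 0.367 0.011]
side dark_bottle [255.8 324. ] 0.47 [ 0.485 -0.494  0.053]
side sample_cup [221.9 150.4] 0.59 [0.382 0.228 0.027]
[[0.998, -0.043, 0.038, 0.451], [-0.056, -0.861, 0.505, -0.732], [0.011, -0.506, -0.862, 1.347], [0.0, 0.0, 0.0, 1.0]]
```

View pics/top0.png

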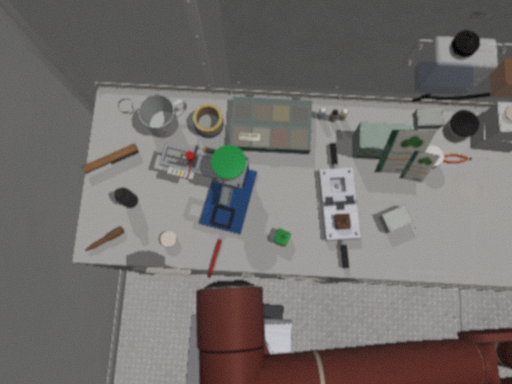

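View pics/side0.png

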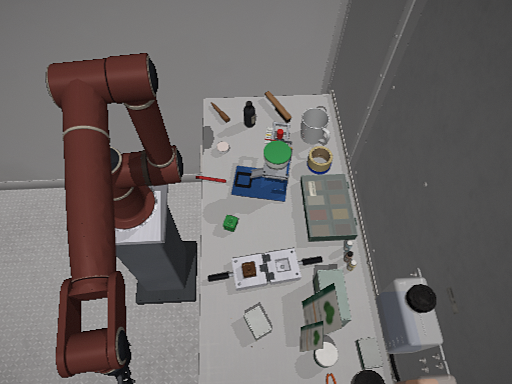

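The top view shows the brown block at (342,221), the nest at (223,215), the red knob at (190,155) and the green decoy at (282,237). The side view agrees: block (249,269), knob (280,132).

Run:
```python
from h import *
M=T(); print('R',M[:3,:3].round(3).tolist())
w=shot('wrist'); print('he',w['hand_eye'].round(3).tolist(), w['K'].round(0).tolist())
p=shot('top');C=cloud(p)
for t in ['dispenser','mould','block']:
    for r in eyes.outline_of(t,p)[:2]:
        print(t,r['confidence'],r['box'])
hsv=cv2.cvtColor(p['img'],cv2.COLOR_BGR2HSV)
m=(hsv[...,0]>100)&(hsv[...,0]<130)&(hsv[...,1]>120)&(C[...,2]<.03)&(C[...,2]>.005)&(C[...,0]>.3)
P=C[m][:,:2];b=cv2.minAreaRect(P.astype(np.float32)); print(b, len(P), cv2.boxPoints(b))
v,u=np.mgrid[:384,:512]
m=(C[...,2]>.025)&(C[...,2]<.04)&(u>315)&(u<362)&(v>160)&(v<245)
P=C[m][:,:2];b=cv2.minAreaRect(P.astype(np.float32)); print('mould',b,cv2.boxPoints(b))
m=(hsv[...,2]<110)&(C[...,2]>.045)&(C[...,2]<.065)&(u>325)&(u<362)&(v>205)&(v<240)
print('block',C[m].mean(0),m.sum())
m=((hsv[...,0]<8)|(hsv[...,0]>172))&(hsv[...,1]>150)&(C[...,2]>.2)&(C[...,2]<.22)&(u>180)&(u<200)&(v<200)
print('knob',C[m].mean(0),m.sum())
```

```text
R [[0.975, 0.221, 0.0], [0.221, -0.975, -0.0], [-0.0, 0.0, -1.0]]
he [[-0.0, -0.957, -0.289, 0.074], [1.0, -0.0, 0.001, 0.001], [-0.001, -0.289, 0.957, 0.031], [0.0, 0.0, 0.0, 1.0]] [[342.0, 0.0, 257.0], [0.0, 342.0, 194.0], [0.0, 0.0, 1.0]]
dispenser 0.61 [159.6, 144.8, 256.2, 233.8]
mould 0.89 [318.7, 144.0, 362.8, 269.3]
mould 0.49 [187.0, 145.5, 212.6, 176.1]
block 0.66 [271.0, 230.0, 289.5, 246.6]
block 0.57 [334.7, 213.4, 351.4, 230.9]
((0.5337187051773071, 0.06851290911436081), (0.1347597986459732, 0.21301032602787018), 78.74818420410156) 1395 [[ 0.4161134   0.02320955]
 [ 0.6250295  -0.01835332]
 [ 0.65132403  0.11381627]
 [ 0.4424079   0.15537915]]
mould ((0.535466194152832, -0.29629015922546387), (0.2785598337650299, 0.11242246627807617), 6.828999042510986) [[ 0.39049053 -0.257039  ]
 [ 0.4038583  -0.3686639 ]
 [ 0.68044186 -0.3355413 ]
 [ 0.6670741  -0.22391641]]
block [ 0.46624284 -0.30281609  0.05451196] 201
knob [0.60935417 0.17226969 0.21123855] 54
```

Request:
{"api": "apply_moves", "payload": {
  "plan": [
    [0.0854,0.035,-0.02,0.005,0.01],
    [0.0854,0.07,-0.04,0.01,0.02],
    [0.0854,0.105,-0.06,0.015,0.03],
    [0.0854,0.14,-0.08,0.02,0.04],
    [0.0854,0.175,-0.1,0.025,0.05],
    [0.0854,0.21,-0.12,0.03,0.06],
    [0.0854,0.245,-0.14,0.035,0.07],
    [0.0854,0.28,-0.16,0.04,0.08],
    [0.0854,0.315,-0.18,0.045,0.09],
    [0.0854,0.35,-0.2,0.05,0.1],
    [0.0854,0.385,-0.22,0.05,0.105],
    [0.0854,0.396,-0.225,0.05,0.105]
  ],
  "newtons": 40
}}

```text
t: 2.25
tool_pos: [0.4771, -0.2991, 0.3544]
tool_rot: [-3.134, -0.192, -0.002]
contact_force: [-0.1, -0.3, 0.6]
opening: 0.0854
grip_force: 0.0
```

```bash
cat > look.py <<'E'
from h import *
def blockfit(w,zlo,zhi):
    C=cloud(w);hsv=cv2.cvtColor(w['img'],cv2.COLOR_BGR2HSV)
    m=(C[...,2]>zlo)&(C[...,2]<zhi)&(hsv[...,1]>60)&(hsv[...,2]<150)&(hsv[...,0]<25)
    n,l,s,c=cv2.connectedComponentsWithStats(m.astype(np.uint8)); k=1+np.argmax(s[1:,4]); P=C[l==k]
    b=cv2.minAreaRect(P[:,:2].astype(np.float32)); return b,P[:,2].mean(),len(P)
E
python3 - <<'E'
from look import *
print(T().round(4).tolist(),telemetry.get_obs()['t'])
w=shot('wrist');cv2.imwrite('pics/w1.png',w['img'])
print(blockfit(w,.045,.07))
C=cloud(w);print(C[190:280:15,257].round(3).tolist())
m=(C[...,2]>.026)&(C[...,2]<.038); print('mould',cv2.minAreaRect(C[m][:,:2].astype(np.float32)))
for t in eyes.tip_of('block',w)[:2]: print(t, ray(w,t['point'],.010))
E
```

```text
[[0.9926, 0.1218, 0.0009, 0.4771], [0.1218, -0.9926, 0.0018, -0.2991], [0.0011, -0.0017, -1.0, 0.3544], [0.0, 0.0, 0.0, 1.0]] 2.25
(((0.4701431393623352, -0.30556145310401917), (0.04398125037550926, 0.0458252876996994), 7.672450542449951), np.float64(0.05549735754144658), 2920)
[[0.473, -0.3, 0.054], [0.462, -0.302, 0.058], [0.448, -0.303, 0.056], [0.424, -0.306, 0.032], [0.404, -0.309, 0.022], [0.391, -0.31, 0.028]]
mould ((0.4690667688846588, -0.30247044563293457), (0.27998533844947815, 0.3538568615913391), 53.12217330932617)
{'point': [265.0, 184.0], 'confidence': 0.98} [ 0.46773612 -0.3085225   0.01      ]
{'point': [69.4, 215.1], 'confidence': 0.86} [ 0.41324495 -0.12295279  0.01      ]
```

View pics/w1.png

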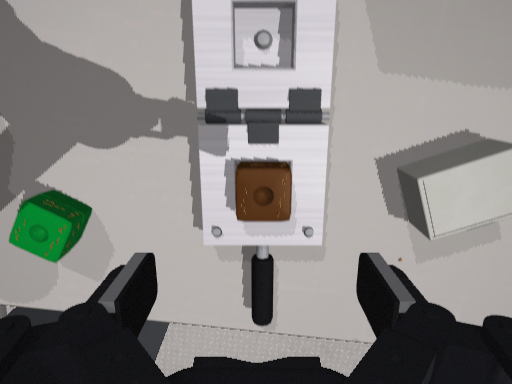

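The picture shows the brown block at (264,192) in the near half, nearly square to the tool, with the fingers well clear of it.

Request:
{"api": "apply_moves", "payload": {
  "plan": [
    [0.0854,-0.004,0.003,0.02,0],
    [0.0854,-0.0077,0.0056,0.05,0],
    [0.0854,-0.0077,0.0056,0.08,0],
    [0.0854,-0.0077,0.0056,0.11,0],
    [0.0854,-0.0077,0.0056,0.13,0],
    [0.0854,-0.0077,0.0056,0.14,0],
    [0.0854,-0.0077,0.0056,0.146,0],
    [0.0854,-0.0077,0.0056,0.146,0]
  ]
}}

```text
t: 3.02
tool_pos: [0.4669, -0.3097, 0.2081]
tool_rot: [-3.135, -0.183, 0.002]
contact_force: [-0.8, -0.2, -0.6]
opening: 0.0853
grip_force: 0.0
```

Run:
```python
from look import *
print(T().round(4).tolist(),telemetry.get_obs()['contact_force'])
w=shot('wrist');cv2.imwrite('pics/w2.png',w['img'])
print(blockfit(w,.045,.07))
```

```text
[[0.9932, 0.1164, -0.0012, 0.4669], [0.1164, -0.9932, 0.0007, -0.3097], [-0.0011, -0.0008, -1.0, 0.2081], [0.0, 0.0, 0.0, 1.0]] [-0.83562714 -0.22215914 -0.57235973]
(((0.47000348567962646, -0.30577531456947327), (0.045707184821367264, 0.04618846997618675), 7.203349590301514), np.float64(0.0552991618081367), 12055)
```

View pics/w2.png

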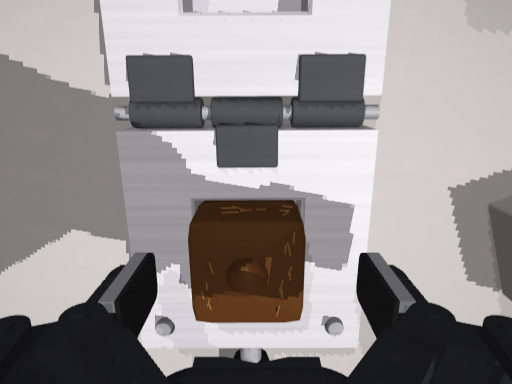

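The block sits between the open fingers at (246,260), about 4 mm left of the finger mid-line, so I'll correct and close.

Request:
{"api": "apply_moves", "payload": {
  "plan": [
    [0.0854,0.0035,-0.0036,0.001,0],
    [0.0854,0.0035,-0.0036,0.001,0],
    [0.044,0.0035,-0.0036,0.001,0],
    [0.04,0.0035,-0.0036,0.001,0],
    [0.04,0.0035,-0.0036,0.001,0],
    [0.04,0.0035,-0.0036,0.001,0],
    [0.04,0.0035,-0.0036,0.001,0],
    [0.04,0.0035,-0.0036,0.001,0]
  ],
  "newtons": 40
}}

```text
t: 3.73
tool_pos: [0.471, -0.3053, 0.2084]
tool_rot: [3.135, 0.185, 0.002]
contact_force: [-0.8, 0.8, 4.1]
opening: 0.045
grip_force: 42.9
```

Request:
{"api": "apply_moves", "payload": {
  "plan": [
    [0.03,0,0,-0.008,0],
    [0.03,0,0,-0.02,0],
    [0.03,0,0,-0.04,0],
    [0.03,0,0,-0.065,0],
    [0.03,0,0,-0.095,0],
    [0.03,0,0,-0.125,0],
    [0.03,0,0,-0.14,0],
    [0.03,0,0,-0.14,0]
  ]
}}

```text
t: 4.4
tool_pos: [0.4716, -0.3058, 0.354]
tool_rot: [3.129, 0.185, 0.011]
contact_force: [-0.2, -0.4, -0.4]
opening: 0.0448
grip_force: 42.6
```

Run:
```python
from look import *
M=T();print(M.round(4).tolist(),telemetry.get_obs()['opening'])
w=shot('wrist')
z=M[2,3]
print(blockfit(w,z-.17,z-.13))
C=cloud(w);hsv=cv2.cvtColor(w['img'],cv2.COLOR_BGR2HSV)
p=shot('top');C=cloud(p)
# nest: black square on blue base
hsv=cv2.cvtColor(p['img'],cv2.COLOR_BGR2HSV)
m=(hsv[...,2]<60)&(C[...,2]>.01)&(C[...,2]<.04)&(abs(C[...,0]-.463)<.05)&(abs(C[...,1]-.076)<.05)
print('nest',cv2.minAreaRect(C[m][:,:2].astype(np.float32)),m.sum())
```

```text
[[0.993, 0.1176, 0.0075, 0.4716], [0.1176, -0.993, -0.0065, -0.3058], [0.0067, 0.0073, -1.0, 0.354], [0.0, 0.0, 0.0, 1.0]] 0.04481040797911626
(((0.47160768508911133, -0.30703413486480713), (0.04693935811519623, 0.04868096113204956), 5.107466697692871), np.float64(0.20024455429042912), 12308)
nest ((0.4656520187854767, 0.07953275740146637), (0.06860730051994324, 0.06953735649585724), 78.63243865966797) 185
```

Request:
{"api": "apply_moves", "payload": {
  "plan": [
    [0.03,-0.002,-0.02,0,0.015],
    [0.03,-0.005,-0.055,0,0.045],
    [0.03,-0.008,-0.09,0,0.075],
    [0.03,-0.011,-0.13,0,0.11],
    [0.03,-0.014,-0.17,0,0.145],
    [0.03,-0.017,-0.21,0,0.18],
    [0.03,-0.02,-0.25,0,0.215],
    [0.03,-0.023,-0.29,0,0.25],
    [0.03,-0.026,-0.325,0,0.28],
    [0.03,-0.028,-0.355,0,0.305],
    [0.03,-0.028,-0.372,0,0.315],
    [0.03,-0.028,-0.372,0,0.315]
  ]
}}

```text
t: 5.5
tool_pos: [0.3978, 0.0635, 0.3452]
tool_rot: [-3.126, 0.302, 0.007]
contact_force: [1.3, 0.3, -1.0]
opening: 0.0451
grip_force: 42.6
```

Request:
{"api": "apply_moves", "payload": {
  "plan": [
    [0.03,0,0,0,0],
    [0.03,0,0,0,0]
  ]
}}

```text
t: 5.67
tool_pos: [0.3989, 0.0606, 0.3464]
tool_rot: [3.126, -0.309, -0.004]
contact_force: [0.3, -0.1, -1.1]
opening: 0.0449
grip_force: 42.6
```

Run:
```python
from look import *
M=T();print(M.round(4).tolist(),telemetry.get_obs()['opening'])
w=shot('wrist');cv2.imwrite('pics/w3.png',w['img'])
z=M[2,3]
print('block',blockfit(w,z-.17,z-.13))
C=cloud(w);np.save('C3.npy',C)
hsv=cv2.cvtColor(w['img'],cv2.COLOR_BGR2HSV)
m=(hsv[...,2]<70)&(C[...,2]>.012)&(C[...,2]<.035)&(abs(C[...,0]-.465)<.045)&(abs(C[...,1]-.079)<.045)
n,l,s,c=cv2.connectedComponentsWithStats(m.astype(np.uint8)); k=1+np.argmax(s[1:,4])
print('nest',cv2.minAreaRect(C[l==k][:,:2].astype(np.float32)),s[k])
m=(abs(C[...,2]-.026)<.003)&(abs(C[...,0]-.465)<.05)&(abs(C[...,1]-.079)<.05)
print('nest rim',cv2.minAreaRect(C[m][:,:2].astype(np.float32)),m.sum())
for t in eyes.tip_of('nest',w)[:2]: print(t, ray(w,t['point'],.016))
```

```text
[[0.9806, -0.196, -0.0025, 0.3989], [-0.196, -0.9806, -0.0004, 0.0606], [-0.0023, 0.0009, -1.0, 0.3464], [0.0, 0.0, 0.0, 1.0]] 0.044887798842475984
block (((0.39737147092819214, 0.060432128608226776), (0.04859130084514618, 0.046466805040836334), 78.39627075195312), np.float64(0.19261213696193005), 12307)
nest ((0.46705248951911926, 0.08124610036611557), (0.06816774606704712, 0.06819228827953339), 78.67786407470703) [ 172   61   85   86 3456]
nest rim ((0.4660085439682007, 0.08061167597770691), (0.06816891580820084, 0.06690757721662521), 78.7134017944336) 3312
{'point': [219.6, 105.3], 'confidence': 0.93} [0.46527095 0.07833168 0.016     ]
```

View pics/w3.png

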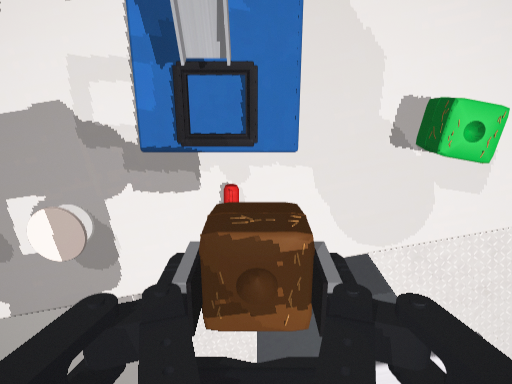

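Picture shows the held block at (255,285), level and square, and the empty nest at (217,103). The camera would sit right at the hopper on descent, so I'll make the half-turn first.

```bash
python3 -c "
from h import *
print(telemetry.get_obs()['q'])"
```

```text
[-3.52146967e-02 -4.84655531e-01  2.16563287e+00 -2.95584818e-04
  1.46200781e+00  1.73440748e+00]
```

Request:
{"api": "apply_moves", "payload": {
  "plan": [
    [0.03,0,0,0,-0.12],
    [0.03,0,0,0,-0.24],
    [0.03,0,0,0,-0.36],
    [0.03,0,0,0,-0.48],
    [0.03,0,0,0,-0.6],
    [0.03,0,0,0,-0.72],
    [0.03,0,0,0,-0.84],
    [0.03,0,0,0,-0.96],
    [0.03,0,0,0,-1.08],
    [0.03,0,0,0,-1.2],
    [0.03,0,0,0,-1.32],
    [0.03,0,0,0,-1.44]
  ]
}}

```text
t: 6.77
tool_pos: [0.3994, 0.06, 0.3475]
tool_rot: [-2.551, -1.834, 0.001]
contact_force: [0.7, 0.4, -1.3]
opening: 0.045
grip_force: 42.5
```

Request:
{"api": "apply_moves", "payload": {
  "plan": [
    [0.03,0,0,0,-0.12],
    [0.03,0,0,0,-0.24],
    [0.03,0,0,0,-0.36],
    [0.03,0,0,0,-0.48],
    [0.03,0,0,0,-0.6],
    [0.03,0,0,0,-0.72],
    [0.03,0,0,0,-0.84],
    [0.03,0,0,0,-0.96],
    [0.03,0,0,0,-1.08],
    [0.03,0,0,0,-1.2],
    [0.03,0,0,0,-1.32],
    [0.03,0,0,0,-1.44]
  ]
}}

```text
t: 7.77
tool_pos: [0.3994, 0.06, 0.3475]
tool_rot: [-0.708, -3.06, 0.0]
contact_force: [-0.2, -0.7, -0.2]
opening: 0.0453
grip_force: 42.5
```

Request:
{"api": "apply_moves", "payload": {
  "plan": [
    [0.03,0,0,0,-0.11],
    [0.03,0,0,0,-0.22],
    [0.03,0,0,0,-0.2616],
    [0.03,0,0,0,-0.2616],
    [0.03,0,0,0,-0.2616]
  ]
}}

```text
t: 8.18
tool_pos: [0.3993, 0.0603, 0.3475]
tool_rot: [-0.314, -3.126, 0.0]
contact_force: [-0.3, -0.9, -0.4]
opening: 0.0455
grip_force: 42.5
```

```bash
python3 -c "
from look import *
M=T();print(M.round(4).tolist())
d=np.array([.4657,.0802,0.255])-M[:3,3]; print(M[:3,:3].T@d)
w=shot('wrist');print(blockfit(w,M[2,3]-.17,M[2,3]-.13))
"
```

```text
[[-0.98, 0.1988, -0.0004, 0.3993], [0.1988, 0.98, -0.0001, 0.0603], [0.0004, -0.0002, -1.0, 0.3475], [0.0, 0.0, 0.0, 1.0]]
[-0.06113829  0.03274896  0.09251591]
(((0.40067923069000244, 0.05873693525791168), (0.047462351620197296, 0.04596786946058273), 78.86363220214844), np.float64(0.19368693136183346), 12309)
```

Request:
{"api": "apply_moves", "payload": {
  "plan": [
    [0.03,-0.015,0.008,0,0],
    [0.03,-0.035,0.019,0,0],
    [0.03,-0.052,0.028,0,0],
    [0.03,-0.0612,0.0335,0,0],
    [0.03,-0.0612,0.0335,0.02,0],
    [0.03,-0.0612,0.0335,0.045,0],
    [0.03,-0.0612,0.0335,0.07,0],
    [0.03,-0.0612,0.0335,0.085,0],
    [0.03,-0.0612,0.0335,0.093,0],
    [0.03,-0.0612,0.0335,0.093,0],
    [0.03,-0.0612,0.0335,0.093,0]
  ]
}}

```text
t: 9.15
tool_pos: [0.466, 0.0817, 0.255]
tool_rot: [0.31, 3.126, -0.0]
contact_force: [0.2, -0.2, 0.1]
opening: 0.0453
grip_force: 42.6
```

Run:
```python
from look import *
M=T();print(M.round(4).tolist(),telemetry.get_obs()['contact_force'])
w=shot('wrist');cv2.imwrite('pics/w4.png',w['img'])
C=cloud(w)
D=R.from_euler('z',-11.3,degrees=True).as_matrix()
L=(C-[.466,.0802,0])@D
hsv=cv2.cvtColor(w['img'],cv2.COLOR_BGR2HSV)
m=(abs(C[...,2]-.026)<.004)&(hsv[...,2]<70)&(abs(L[...,0])<.045)&(abs(L[...,1])<.045)
print('rim L',np.percentile(L[m],[1,99],axis=0).round(4).tolist(),m.sum())
m=(C[...,2]>.06)&(C[...,2]<.11)&(hsv[...,1]>60)&(hsv[...,0]<25)&(abs(L[...,0])<.045)&(abs(L[...,1])<.045)
print('blk L',np.percentile(L[m],[1,99],axis=0).round(4).tolist(),m.sum(),blockfit(w,.09,.12))
```

```text
[[-0.9805, 0.1966, 0.0, 0.466], [0.1966, 0.9805, -0.0, 0.0817], [-0.0, 0.0, -1.0, 0.255], [0.0, 0.0, 0.0, 1.0]] [ 0.18980391 -0.20650651  0.07317816]
rim L [[-0.0336, -0.0329, 0.0224], [0.004, 0.034, 0.0275]] 3004
blk L [[-0.0208, -0.0209, 0.0637], [0.0228, 0.023, 0.104]] 13650 (((0.46768760681152344, 0.08033689856529236), (0.04752594605088234, 0.04593609273433685), 79.37857055664062), np.float64(0.1016081166924429), 11880)
```

View pics/w4.png

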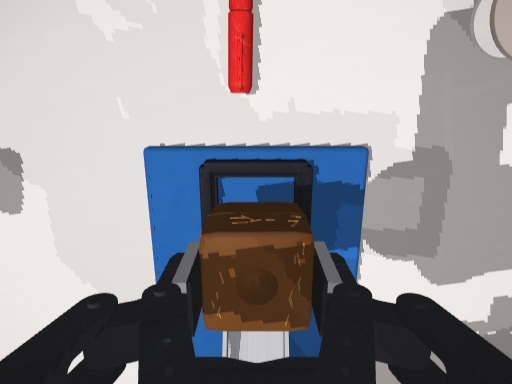

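The block is squarely above the nest frame: block columns 201–313, frame 200–312. I'll lower it in slowly.

Request:
{"api": "apply_moves", "payload": {
  "plan": [
    [0.03,0,-0.0006,0.01,0],
    [0.03,0,-0.0006,0.018,0],
    [0.03,0,-0.0006,0.024,0],
    [0.03,0,-0.0006,0.029,0],
    [0.03,0,-0.0006,0.033,0],
    [0.03,0,-0.0006,0.036,0],
    [0.03,0,-0.0006,0.038,0],
    [0.03,0,-0.0006,0.039,0],
    [0.03,0,-0.0006,0.039,0]
  ]
}}

```text
t: 9.95
tool_pos: [0.4656, 0.0813, 0.2156]
tool_rot: [-0.309, -3.126, -0.0]
contact_force: [-0.2, 0.5, -0.8]
opening: 0.0455
grip_force: 42.6
```

Request:
{"api": "apply_moves", "payload": {
  "plan": [
    [0.03,0,0,0.001,0],
    [0.03,0,0,0.002,0],
    [0.03,0,0,0.0025,0],
    [0.03,0,0,0.0025,0]
  ]
}}

```text
t: 10.28
tool_pos: [0.466, 0.0814, 0.2144]
tool_rot: [0.309, 3.126, -0.0]
contact_force: [-3.1, -0.4, 5.8]
opening: 0.0451
grip_force: 43.3
```

Floor contact is at the expected height; release.

Request:
{"api": "apply_moves", "payload": {
  "plan": [
    [0.048,0,0,0,0],
    [0.052,0,0,0,0],
    [0.06,0,0,0,0],
    [0.07,0,0,0,0],
    [0.075,0,0,0,0],
    [0.075,0,0,0,0],
    [0.075,0,0,-0.01,0],
    [0.075,0,0,-0.03,0],
    [0.075,0,0,-0.06,0],
    [0.075,0,0,-0.095,0],
    [0.075,0,0,-0.13,0],
    [0.075,0,0,-0.13,0]
  ]
}}

```text
t: 11.28
tool_pos: [0.4677, 0.0814, 0.3527]
tool_rot: [0.308, 3.112, 0.003]
contact_force: [0.9, 0.6, 0.6]
opening: 0.075
grip_force: 0.0
```

Run:
```python
from look import *
M=T();print(M.round(4).tolist(),telemetry.get_obs()['contact_force'])
w=shot('wrist');cv2.imwrite('pics/w5.png',w['img'])
print(blockfit(w,.045,.09))
p=shot('side');cv2.imwrite('pics/s5.png',cv2.resize(p['img'][100:230,180:350],None,fx=4,fy=4))
```

```text
[[-0.9805, 0.1957, 0.015, 0.4677], [0.1958, 0.9807, 0.0002, 0.0814], [-0.0147, 0.0032, -0.9999, 0.3527], [0.0, 0.0, 0.0, 1.0]] [0.85244157 0.64151642 0.62417183]
(((0.46755319833755493, 0.08044414967298508), (0.04596744477748871, 0.044893063604831696), 78.6819839477539), np.float64(0.06110810594149522), 3282)
```

View pics/w5.png

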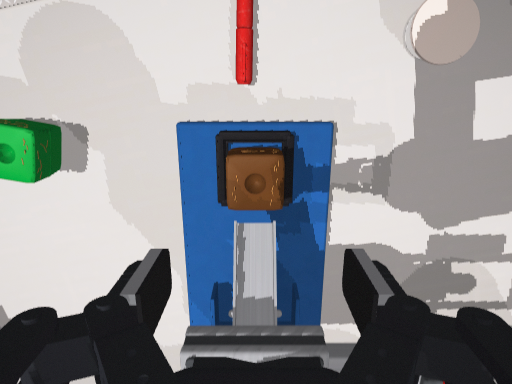

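Block sits squarely in the frame at (255,180), top at 61 mm as expected. Now on to the knob.

Request:
{"api": "apply_moves", "payload": {
  "plan": [
    [0.075,0,0,-0.02,0],
    [0.075,0,0,-0.05,0],
    [0.075,0,0,-0.08,0],
    [0.075,0,0,-0.11,0],
    [0.075,-0.02,0.02,-0.115,0],
    [0.075,-0.045,0.043,-0.115,0],
    [0.075,-0.07,0.066,-0.115,0],
    [0.075,-0.095,0.09,-0.115,0],
    [0.075,-0.115,0.11,-0.115,0],
    [0.075,-0.124,0.118,-0.115,0],
    [0.075,-0.124,0.118,-0.115,0],
    [0.075,-0.124,0.118,-0.115,0]
  ]
}}

```text
t: 12.38
tool_pos: [0.6104, 0.1729, 0.4559]
tool_rot: [-0.308, -3.122, 0.002]
contact_force: [0.1, 0.1, 0.3]
opening: 0.075
grip_force: 0.0
```

```bash
cat > knob.py <<'E'
from h import *
M=T();print(M.round(4).tolist(),telemetry.get_obs()['contact_force'])
w=shot('wrist');C=cloud(w);hsv=cv2.cvtColor(w['img'],cv2.COLOR_BGR2HSV)
m=((hsv[...,0]<8)|(hsv[...,0]>172))&(hsv[...,1]>150)&(C[...,2]>.205)&(C[...,2]<.22)
b=cv2.minEnclosingCircle(C[m][:,:2].astype(np.float32)); print('knob',C[m].mean(0),b,m.sum())
k=np.array([*b[0],.349]); print('shift',M[:3,:3].T@(k-M[:3,3]))
for t in eyes.tip_of('gate_knob',w)[:1]: print(t, ray(w,t['point'],.194))
cv2.imwrite('pics/w6.png',w['img'])
E
python3 knob.py
```

```text
[[-0.9807, 0.1955, -0.0042, 0.6104], [0.1955, 0.9807, -0.0009, 0.1729], [0.004, -0.0017, -1.0, 0.4559], [0.0, 0.0, 0.0, 1.0]] [0.07974701 0.08945749 0.29863538]
knob [0.61089949 0.17374467 0.21159425] ((0.6118301153182983, 0.17356492578983307), 0.012600493617355824) 1095
shift [-0.0017345   0.00113631  0.10684771]
{'point': [257.1, 200.9], 'confidence': 0.97} [0.61089526 0.17220777 0.194     ]
```

View pics/w6.png

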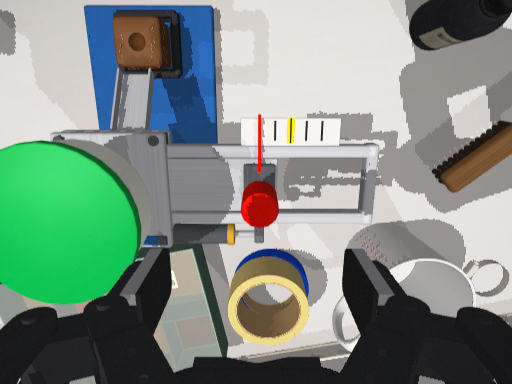

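Red knob at (260,205) is centred between the fingers; the pointer is on the shut tick at column 260 and the yellow mark is at 291. Descend and grip.

Request:
{"api": "apply_moves", "payload": {
  "plan": [
    [0.07,-0.001,0.001,0.02,0],
    [0.07,-0.001,0.001,0.05,0],
    [0.07,-0.001,0.001,0.08,0],
    [0.07,-0.001,0.001,0.1,0],
    [0.07,-0.001,0.001,0.107,0],
    [0.07,-0.001,0.001,0.107,0],
    [0.03,-0.001,0.001,0.107,0],
    [0.02,-0.001,0.001,0.107,0],
    [0.015,-0.001,0.001,0.107,0],
    [0.015,-0.001,0.001,0.107,0],
    [0.015,-0.001,0.001,0.107,0],
    [0.015,-0.001,0.001,0.107,0]
  ],
  "newtons": 60
}}

```text
t: 13.48
tool_pos: [0.612, 0.1738, 0.3538]
tool_rot: [0.309, 3.123, 0.003]
contact_force: [-0.3, -0.5, 5.7]
opening: 0.0244
grip_force: 59.2
```

Request:
{"api": "apply_moves", "payload": {
  "plan": [
    [0.015,0,0.003,0,0],
    [0.015,0,0.006,0,0],
    [0.015,0,0.009,0,0],
    [0.015,0,0.012,0,0],
    [0.015,0,0.015,0,0],
    [0.015,0,0.018,0,0],
    [0.015,0,0.021,0,0],
    [0.015,0,0.023,0,0],
    [0.015,0,0.025,0,0],
    [0.015,0,0.025,0,0],
    [0.015,0,0.025,0,0],
    [0.015,0,0.025,0,0]
  ]
}}

```text
t: 14.48
tool_pos: [0.6168, 0.1966, 0.3538]
tool_rot: [0.31, 3.124, -0.006]
contact_force: [-3.9, -8.8, 8.5]
opening: 0.0244
grip_force: 59.6
```

Run:
```python
from h import *
M=T();o=telemetry.get_obs();print(M.round(4).tolist(),o['contact_force'],o['opening'],o['grip_force'])
print('travel by TCP',M[:3,1]@(M[:3,3]-np.array([.612,.1738,.3538])))
w=shot('wrist');cv2.imwrite('pics/w7.png',w['img'])
p=shot('side')
im=np.hstack([w['img'],cv2.resize(p['img'][96:240,200:340],(373,384))])
cv2.imwrite('pics/f.png',cv2.resize(im,(800,int(384*800/885))))
```

```text
[[-0.9805, 0.1967, 0.0014, 0.6168], [0.1967, 0.9805, -0.004, 0.1966], [-0.0021, -0.0037, -1.0, 0.3538], [0.0, 0.0, 0.0, 1.0]] [-3.87236878 -8.76348444  8.47258258] 0.02443606692368372 59.624222391285
travel by TCP 0.023330380293837005
```

View pics/f.png

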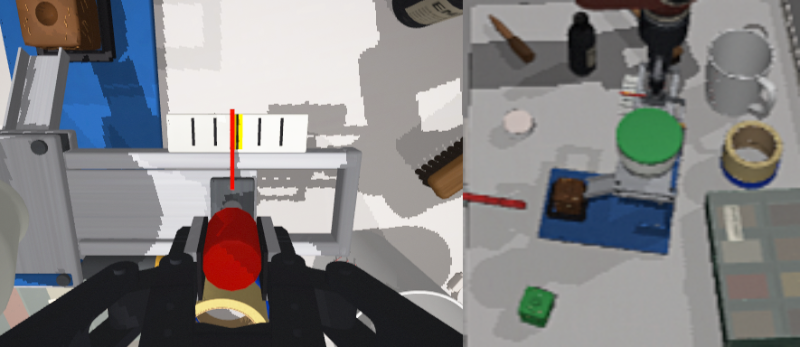

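The pointer is at column 233 with the yellow mark at about 239, so travel is about 22.5 mm. The block is still seated in the nest. I'll nudge 2 mm more and settle.

Request:
{"api": "apply_moves", "payload": {
  "plan": [
    [0.015,0,0.001,0,0],
    [0.015,0,0.002,0,0],
    [0.015,0,0.0022,0,0],
    [0.015,0,0.0022,0,0],
    [0.015,0,0.0022,0,0],
    [0.015,0,0.0022,0,0],
    [0.015,0,0.0022,0,0],
    [0.015,0,0.0022,0,0]
  ]
}}

```text
t: 15.25
tool_pos: [0.6172, 0.1986, 0.3538]
tool_rot: [0.311, 3.125, -0.007]
contact_force: [-4.8, -8.6, 8.9]
opening: 0.0245
grip_force: 59.7
```

Run:
```python
from h import *
M=T();o=telemetry.get_obs();print(M[:3,3],M[:3,:3].T@o['contact_force'],o['grip_force'],o['dq'].round(4))
tr=M[:3,1]@(M[:3,3]-np.array([.612,.1738,.3538])); print(tr)
if .021<tr<.028 and o['grip_force']>20: print(ctrl.finish_job())
```

```text
[0.61721912 0.19855824 0.35383972] [ 3.03107232 -9.4377939  -8.89039836] 59.678164101205766 [-0.0009 -0.0008 -0.0016  0.0011 -0.0002  0.0012]
0.025300816268299477
the job is handed in; nothing more can be done
None
```

The job is handed in, verdict not reported: the block is seated dimple up in the nest and released, and the gate is held at about 25 mm by tool position (the last camera check, before a 2 mm nudge, read 22.5 mm).

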